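# Scan a recorder's label and show the reader's screen

### The job

Draw the hand-held code reader up out of its holder and hold it, nose down, about 5 cm straight above the middle of the small square label on the recorder, steady for a good second, without touching the recorder. Then turn the reader so that its screen looks to the far side of the bench, away from the robot, and half upward (leaning back about 45 degrees, nose forward), and finish while holding it still like that in the gripper, all of it at least 15 cm above the bench. Leave everything else where it is.

Things in the scene. Friction and masses are not known exactly. Their poses are not given: they have to be found in the camera images.
- reader_center (a point): Code reader, a loose stick 185 mm long, 0.16 kg, nose down in the holder; this is its middle, 92.5 mm above its nose. Grey head (lower 93 mm) 32 mm along its x, 42 along its y, the screen (29 by 36 mm, 70 mm above the nose) on its +x side; black handle above, 30 by 26 mm. z runs from nose to handle, x out of the screen. At the start the screen looks to the far side of the bench, +-0.5 rad.
- reader_grip (a point): Point inside the reader's black handle, 150 mm above its nose and 35 mm below its top end, the place to grip it across its 26 mm width (along the reader's y); same axes as the reader.
- reader_window (a point): Middle of the reader's nose, where its window looks out along the reader's -z; same axes as the reader.
- holder: Dark steel holder fixed to the bench: base 100 by 90 by 12 mm, upright open-topped pocket 40 by 48 mm inside, rim 57 mm above the bench. Origin under its centre, z up, x the way the standing reader's screen looks. The reader stands on the pocket's floor, 12 mm above the bench, with 3 to 4 mm of play each side: its nose must rise 45 mm to clear the rim.
- recorder: Opened recorder, fixed: flat metal case 150 (its x) by 178 (its y) by 50 mm high, black front panel on -x, green circuit board (parts up to 6 mm high) on the rear of its top, bare metal strip with three paper labels on the front of its top. Origin under its centre. Holder and recorder stand left and right of the robot's centre line, either way round.
- label (a point): Middle of the square label, 30 by 30 mm with a dot code, 51 mm above the bench, near the recorder's left front corner (48 mm to -x and 55 mm to +y of its centre); the others are a long barred label and a round one. z up out of the label.
- nut (a point): Bystander: brass ring 24 mm across and 10 mm high, lying loose on the recorder's top near its rear right corner; its underside's centre.
- screwdriver_grip (a point): Bystander: screwdriver lying along x about the middle of the bench, between holder and recorder; point in its handle.
- dial (a point): Bystander: black round dial base 124 mm across with a white disc and a brass hub, 32 mm high, lying about 0.8 m ahead of the robot; its underside's centre.
- drum (a point): Bystander: open black drum, 124 mm across and 95 mm high, standing about 0.8 m ahead of the robot, right of the dial; its underside's centre.
- bench_left (a point): Unmarked fixed point on the bench top, 0.55 m ahead of and 0.50 m to the left of the middle of the robot's base; it only gives the bench's axes: x to the far side of the bench, y to the robot's left, z up.
- cleaner (a point): Bystander: white bottle 52 mm across and 170 mm high, standing at the left side of the bench; its underside's centre.
- jar (a point): Bystander: glass jar 60 mm across and 60 mm high, standing at the right side of the bench; its underside's centre.
Not all that is in view belongs to the job. What is shaped like the part that bears cleaner but red is not meant. Leave any red look-alike of the part that bears reader_center alone.

How it is judged:
On the way, in this order (a step that is already met when the one before it is completed fails the run):
1. the reader is held and drawn clear of the holder's rim (z of reader_window in the frame of holder above 0.06 m and contact force between reader and the fingers above 1 N), for 0.1 s.
2. the reader's nose looks down (within 15 degrees) at the square label from 25 to 90 mm, its axis within 14 mm of the label's middle each way, steady for 0.8 s (x of label in the frame of reader_window between -0.014 and 0.014 m and y of label in the frame of reader_window between -0.014 and 0.014 m and z of label in the frame of reader_window between -0.09 and -0.025 m and angle between reader_window's own z axis and vertical below 0.262 rad and linear speed of reader below 0.02 m/s and angular speed of reader below 0.15 rad/s and contact force between reader and the fingers above 1 N), for 0.8 s.
At the end, for the whole second after the job is handed in: Reader still, carried by the fingers alone, nose over 150 mm above the bench; screen facing the far side and half up (screen direction and long axis each 45 deg from vertical within 17, its y along the bench y within 20 deg); all six bystanders moved under 20 mm (angle between reader_center's own x axis and vertical between 0.48 and 1.09 rad and angle between reader_center's own z axis and vertical between 0.48 and 1.09 rad and angle between the y axis of reader_center and the y axis of bench_left, either way round below 0.35 rad and y of bench_left in the frame of reader_center above 0.05 m and height (world z) of reader_window above 0.15 m and linear speed of reader below 0.02 m/s and angular speed of reader below 0.15 rad/s and contact force between reader and the fingers above 1 N and contact force between reader and holder below 0.2 N and contact force between reader and recorder below 0.2 N and distance of each of nut, screwdriver_grip, dial, drum, cleaner, jar from where it was at the start of the episode below 0.02 m and contact force between reader and cleaner below 0.2 N); the arm keeps its last pose, push and grip.
It fails at once if the reader presses on the recorder (contact force between reader and recorder above 1 N).
It fails at once if a bystander is pushed away (distance of any of nut, screwdriver_grip, dial, drum, cleaner, jar from where it was at the start of the episode above 0.02 m).
It also fails if it takes over 45 s, if anything falls off the work surface, if the arm or the gripper's body presses on something with over 40 N, if the wrist force passes 120 N, or if a joint passes its speed limit or range.

### The arm

A 6-joint arm with a two-finger parallel gripper is mounted at the origin on the work surface. World frame = base frame: x ahead of the robot, y to its left, z up, the work surface at z = 0. Lengths are in m, angles in rad, forces in N, time in s.
With the tool pointing down it reaches from about 0.375 to 0.975 m from the base axis. Payload 3.8 kg.
Tool frame: the origin (TCP) lies on the centre line of the jaws, within the pads' length; the fingertips stand 17 mm ahead of it and the grasp point (between the pads) lies 2 mm behind it (arm.finger_overhang is the distance from the TCP to the fingertips, in m); z points along the fingers, y is the line along which they close (so a half turn about z gives the same grasp; the last joint's range is limited). The gripper opens to 85 mm and grips with 20 to 120 N. Pads are 22 mm wide; open, the fingers measure 114 mm over their backs; the gripper's body (76 mm by 85 mm) begins 54 mm behind the grasp point. The pads swing forward as they close: fully open they stand 13 mm farther back than shut.
Start: joints at [-0.037, 0.264, 1.604, -0, 1.274, -0.037], TCP at [0.675, -0, 0.248] pointing down, gripper open.
Joint ranges: [-2.63, 2.63], [-0.94, 2.18], [0.31, 2.57], [-1.31, 4.45], [0, 2.66], [-2.55, 2.55]. Speed limits (rad/s): [2.57, 2.57, 3.14, 3.14, 3.14, 3.14].

### API

Orientations are given as a unit quaternion [x, y, z, w].
In Python, from workcell import arm gives the robot as it stands.
- The arm moves only by the shell command python3 -m jog 'ROWS'. ROWS is JSON, a list of rows, each a list of 3 entries, a list of its own where there are three numbers: the turn, a rotation vector about the tool's x, y, z normalised to -1 to 1, where 1 is 90 degrees, then the shift along the tool's x, y, z normalised to -1 to 1, where 1 is 120 mm, then the closure, from -1 (fully open) to 1 (shut), so that 0 is half open. A call has 1 to 5 rows; each row is the pose to reach, as a shift and turn from the pose commanded when the call began, along the tool's axes at that moment; what a row does not reach only later rows make up. A row lasts 1/10 s, in which the tool goes at most 50 mm and 8.59 degrees, less where a joint would pass 70% of its speed; a pose out of reach is approached as far as the arm can. A call with a number of a shift or a turn outside -1 to 1 is refused whole. A call with a gripper value outside its range is refused whole. The fingers move at their own pace and stop on an object; the grip force is fixed at half the most. Time passes only in rows, so rows that repeat a pose let the fingers close. It gives the time, the measured TCP pose, the force, the opening and the grip force at its end, in the units of the state.
- arm.state(): the state, without advancing time (a new reading comes with each control period).
- arm.snapshot(name): name is "scene" or "side" or "wrist"; returns a dict with "frame" (480x640x3 uint8, blue, green, red), "mtx" (3x3 intrinsics, pixels), "position" and "orientation" of the camera in the world; the wrist camera has in their place "tool_from_camera" (4x4, takes a point from camera to tool coordinates, whose origin is the TCP and whose axes are the flange's). Camera axes: x right, y down, z forward; pixel columns grow to the right and rows downward; lengths in m; the calibration is good to about 2 mm. A picture is of the moment at which its call begins: read the wrist's pose just before it. There is no depth.
- arm.job_done(): hands the job in; it is judged then, once.
Trained networks look in a picture, given as the dict that the camera call returned (one of the last four; its "shot" number tells which), for a name from the list of things; names that differ only in an ending like _2 or _b are one class to them, and where a whole thing is asked for, a point or a joint stands for the part that bears it (a point fixed in the world has none). Each returns a list of dicts, best first, with "conf" (0 to 1); they miss things now and then, are a little off and sometimes report something else, mostly with a low value. They report only what shows in the picture. A call takes as long as a camera call. They do not tell look-alikes from the thing itself.
- arm.boxes_of(picture, query): "location" ([x, y, z] in m, in world coordinates, good to about 4 mm: the middle of the surface that is visible of it).
- arm.spot_point(picture, query): "location" ([x, y, z] in m, in world coordinates, good to about 4 mm: a listed point, or the origin of a listed thing).
The state is a dict: "time": time; "qpos": joint angles; "joint_velocities": joint speeds; "tau": joint torques, N m; "ee_pos": TCP position; "ee_rot": TCP orientation; "contact_force": force on the tool from outside, world axes, zero at the start; "moment": the same for the moment, N m; "finger_gap": finger opening in m; "grip_force": force on a finger pad.
Only numpy, scipy, OpenCV 4.12 (cv2) and the standard library are available. Lean on these libraries where they do the work, as an engineer would, in place of code of your own. Each camera call takes 0.05 s, during which the arm holds its last target. There are 200 camera calls.

## Working session

There is one attempt and no reset: what is moved stays moved. The work goes in short steps, Python scripts to look and compute and a shell command to move; the robot and the scene stay as the last step left them, time stands still between calls to the robot, and variables do not carry over. Pictures are saved under pics/ and viewed, at most 10 in all, crops included, and the job is handed in when it is done.

```bash
mkdir -p pics
cat > h.py <<'E'
import numpy as np, cv2
from scipy.spatial.transform import Rotation as R
from workcell import arm
def cam(p,st=None):
    if "tool_from_camera" in p:
        T=np.eye(4);T[:3,:3]=R.from_quat(st["ee_rot"]).as_matrix();T[:3,3]=st["ee_pos"]
        return T@np.array(p["tool_from_camera"])
    T=np.eye(4);T[:3,:3]=R.from_quat(p["orientation"]).as_matrix();T[:3,3]=p["position"];return T
def proj(p,X,st=None):
    c=np.linalg.inv(cam(p,st))@np.append(X,1);u=np.array(p["mtx"])@c[:3];return (u[:2]/u[2]).round(0)
def ray(p,uv,st=None):
    T=cam(p,st);d=T[:3,:3]@np.linalg.solve(np.array(p["mtx"]),[uv[0],uv[1],1.]);return T[:3,3],d
def onz(p,uv,z,st=None):
    o,d=ray(p,uv,st);return o+d*(z-o[2])/d[2]
def tri(rs):
    A=0;b=0
    for o,d in rs:
        d=d/np.linalg.norm(d);P=np.eye(3)-np.outer(d,d);A=A+P;b=b+P@o
    return np.linalg.solve(A,b)
E
python3 - <<'E'
from h import *
for c in ["scene","side"]:
    p=arm.snapshot(c);cv2.imwrite(f"pics/{c}0.png",p["frame"]);print(c,np.round(p["position"],3))
    for q in ["reader_center","reader_grip","reader_window","holder","label","recorder","screwdriver_grip","cleaner","drum","dial"]:
        print(q,[(np.round(r["location"],3).tolist(),round(r["conf"],2),proj(p,r["location"]).tolist()) for r in arm.spot_point(p,q)[:3]])
E
```

```text
scene [ 1.337 -0.211  1.244]
reader_center [([0.463, -0.113, 0.094], 0.88, [273.0, 209.0]), ([0.584, -0.209, 0.104], 0.72, [250.0, 245.0]), ([0.58, -0.208, 0.159], 0.63, [248.0, 233.0])]
reader_grip [([0.577, -0.207, 0.162], 0.79, [248.0, 232.0]), ([0.463, -0.115, 0.151], 0.74, [271.0, 198.0])]
reader_window [([0.464, -0.117, 0.003], 0.96, [274.0, 226.0])]
holder [([0.583, -0.209, -0.001], 0.91, [254.0, 263.0]), ([0.477, -0.003, 0.011], 0.27, [308.0, 221.0])]
label [([0.44, 0.247, 0.053], 0.6, [376.0, 190.0])]
recorder [([0.501, 0.204, 0.001], 0.96, [368.0, 215.0])]
screwdriver_grip [([0.48, -0.003, 0.008], 0.73, [308.0, 222.0])]
cleaner [([0.582, 0.469, 0.003], 0.73, [449.0, 217.0]), ([0.591, 0.368, -0.002], 0.61, [423.0, 227.0])]
drum [([0.778, -0.099, 0.007], 0.7, [302.0, 307.0]), ([0.583, -0.213, 0.104], 0.26, [249.0, 245.0])]
dial [([0.775, 0.078, -0.002], 0.96, [358.0, 294.0])]
side [0.059 1.277 0.951]
reader_center [([0.581, -0.21, 0.106], 0.88, [356.0, 207.0]), ([0.466, -0.115, 0.088], 0.85, [382.0, 234.0])]
reader_grip [([0.579, -0.211, 0.163], 0.71, [357.0, 189.0])]
reader_window [([0.465, -0.119, 0.001], 0.68, [381.0, 260.0])]
holder [([0.581, -0.211, -0.001], 0.97, [355.0, 237.0]), ([0.556, 0.166, 0.05], 0.18, [312.0, 293.0])]
label [([0.441, 0.247, 0.047], 0.76, [343.0, 324.0]), ([0.77, 0.077, 0.0], 0.35, [255.0, 272.0])]
recorder [([0.498, 0.2, -0.003], 0.84, [328.0, 323.0])]
screwdriver_grip [([0.479, -0.002, 0.016], 0.63, [363.0, 276.0])]
cleaner [([0.59, 0.367, -0.003], 0.83, [264.0, 355.0])]
drum [([0.778, -0.1, 0.001], 0.89, [281.0, 240.0]), ([0.579, 0.466, -0.004], 0.26, [247.0, 386.0])]
dial [([0.769, 0.078, 0.001], 0.87, [255.0, 272.0]), ([0.556, 0.164, 0.05], 0.73, [312.0, 292.0])]
```

Run:
```python
import cv2,numpy as np
a=cv2.imread("pics/scene0.png");b=cv2.imread("pics/side0.png")
f=lambda im,x,y:cv2.resize(im[y:y+120,x:x+80],None,fx=5,fy=5,interpolation=cv2.INTER_CUBIC)
cv2.imwrite("pics/crop.png",np.hstack([f(a,215,170),f(b,325,160)]))
```

```text
(no output)
```

View pics/scene0.png

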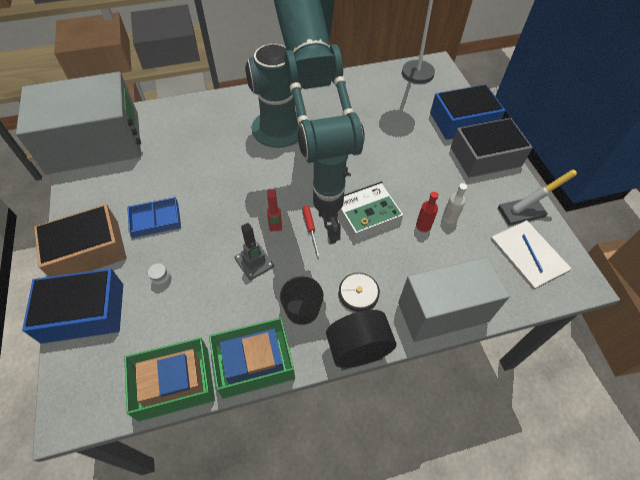

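View pics/crop.png

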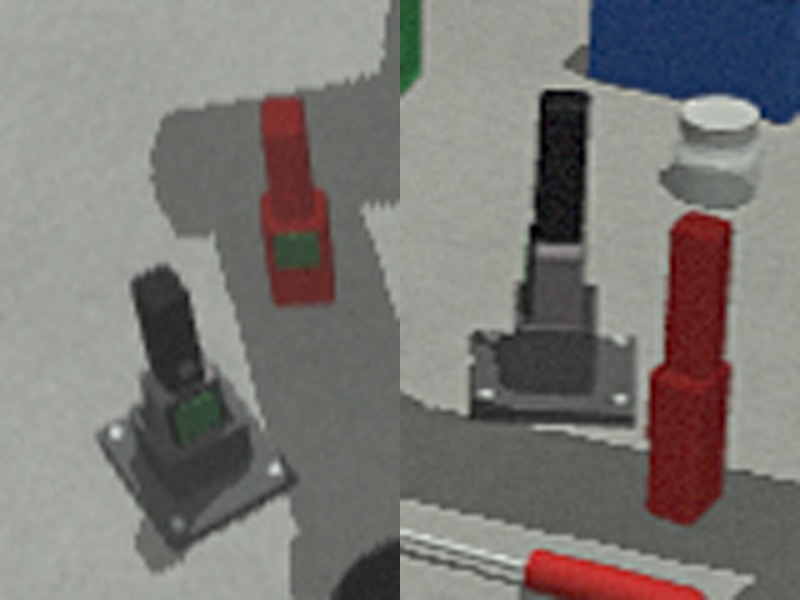

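Two readers are in view: the dark one in the holder at scene (250,240) / side (357,195), and a red one at scene (274,209) / side (382,234). The crop confirms the black and grey one in the steel holder is the one meant, and the red one is the look-alike. There are also two bottles, white at (455,205) and red at (428,212).

Run:
```python
from h import *
p=arm.snapshot("scene")
c=[onz(p,np.array(q)/5+[215,170],.012)[:2] for q in [(97,437),(180,538),(297,476)]]
print(np.round(c,3),[np.linalg.norm(c[1]-c[0]),np.linalg.norm(c[2]-c[1])],"mid LR",(c[0]+c[2])/2)
e=c[1]-c[0];f=c[2]-c[1];print("angles",np.degrees(np.arctan2(e[1],e[0])),np.degrees(np.arctan2(f[1],f[0])))
st=arm.state();M=R.from_quat(st["ee_rot"]).as_matrix();print(M.round(3),st["ee_pos"])
```

```text
[[ 0.556 -0.265]
 [ 0.642 -0.227]
 [ 0.617 -0.148]] [np.float64(0.09329940093460383), np.float64(0.08290478224919562)] mid LR [ 0.58689703 -0.20639124]
angles 23.725915107139294 107.27158881239706
[[ 0.  1.  0.]
 [ 1. -0.  0.]
 [ 0.  0. -1.]] [ 6.74981403e-01 -1.15234694e-05  2.48306857e-01]
```

```bash
python3 -m jog '[[[0,0,0.44],[-1,-0.78,-0.42],-1],[[0,0,0.44],[-1,-0.78,-0.42],-1],[[0,0,0.44],[-1,-0.78,-0.42],-1],[[0,0,0.44],[-1,-0.78,-0.42],-1],[[0,0,0.44],[-1,-0.78,-0.42],-1]]'
python3 - <<'E'
from h import *
st=arm.state();M=R.from_quat(st["ee_rot"]);print(M.as_matrix().round(2),st["ee_pos"],np.round(st["qpos"],2))
D=M.inv().apply(np.array([.581-.0,-.21,.30])-st["ee_pos"])/.12
print(D.round(3))
E
```

```text
time: 1.65
ee_pos: [0.5807, -0.1221, 0.3006]
ee_rot: [0.907, 0.422, 0.001, 0.001]
contact_force: [-0.6, 0.8, -0.6]
finger_gap: 0.0851
grip_force: 0.0
[[ 0.64  0.77  0.  ]
 [ 0.77 -0.64 -0.  ]
 [ 0.    0.   -1.  ]] [ 0.58070294 -0.12212399  0.30059568] [-0.25  0.08  1.72 -0.    1.34  0.45]
[-0.559  0.473  0.006]
```

```bash
python3 -m jog '[[[0,0,0.333],[-0.56,0.47,0],-1],[[0,0,0.333],[-0.56,0.47,0],-1],[[0,0,0.333],[-0.56,0.47,0],-1],[[0,0,0.333],[-0.56,0.47,0],-1],[[0,0,0.333],[-0.56,0.47,0],-1]]'
python3 - <<'E'
from h import *
st=arm.state();p=arm.snapshot("wrist");cv2.imwrite("pics/w1.png",p["frame"])
M=R.from_quat(st["ee_rot"]);print(M.as_matrix().round(3),st["ee_pos"])
print(np.round(p["tool_from_camera"],3),np.round(p["mtx"],0))
for q in ["reader_center","reader_grip","holder"]:
    print(q,[(np.round(r["location"],3).tolist(),round(r["conf"],2),proj(p,r["location"],st).tolist()) for r in arm.spot_point(p,q)[:2]])
E
```

```text
time: 2.15
ee_pos: [0.5819, -0.2083, 0.2986]
ee_rot: [0.984, 0.177, -0.0, -0.0]
contact_force: [-0.4, -0.2, -1.0]
finger_gap: 0.0855
grip_force: 0.0
[[ 0.937  0.348 -0.   ]
 [ 0.348 -0.937  0.   ]
 [-0.    -0.    -1.   ]] [ 0.58187537 -0.20825398  0.29861181]
[[ 0.    -0.966 -0.259  0.066]
 [ 1.     0.001 -0.001  0.001]
 [ 0.001 -0.259  0.966 -0.125]
 [ 0.     0.     0.     1.   ]] [[413.   0. 319.]
 [  0. 413. 240.]
 [  0.   0.   1.]]
reader_center [([0.581, -0.209, 0.101], 0.75, [319.0, 216.0]), ([0.464, -0.117, 0.089], 0.56, [173.0, 300.0])]
reader_grip [([0.583, -0.211, 0.161], 0.96, [323.0, 233.0]), ([0.464, -0.116, 0.149], 0.6, [144.0, 333.0])]
holder [([0.575, -0.214, 0.001], 0.68, [322.0, 204.0])]
```

View pics/w1.png

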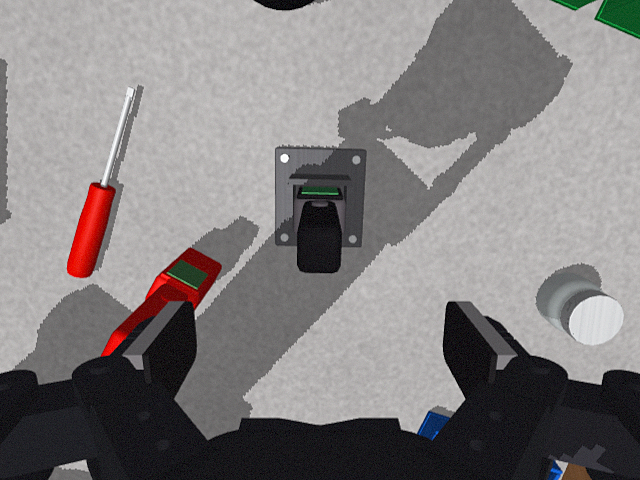

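The picture shows the handle between the fingers at (320,235), with the screen strip on the upper side (320,190) and the holder base square to the image. The yaw fits, so I descend.

```bash
python3 -m jog '[[[0,0,0],[0,0.01,0.5],-1],[[0,0,0],[0,0.01,0.7],-1],[[0,0,0],[0,0.01,0.85],-1],[[0,0,0],[0,0.01,1],-1],[[0,0,0],[0,0.01,1],-1]]' && python3 -m jog '[[[0,0,0],[0,0,0.15],-1],[[0,0,0],[0,0,0.15],-1],[[0,0,0],[0,0,0.15],0.3],[[0,0,0],[0,0,0.15],1],[[0,0,0],[0,0,0.15],1]]' && python3 -m jog '[[[0,0,0],[0,0,0],1],[[0,0,0],[0,0,0],1],[[0,0,0],[0,0,0],1],[[0,0,0],[0,0,0],1],[[0,0,0],[0,0,0],1]]'
```

```text
time: 2.85
ee_pos: [0.5803, -0.2076, 0.1752]
ee_rot: [0.984, 0.178, -0.003, -0.002]
contact_force: [-0.4, 0.1, 0.3]
finger_gap: 0.0854
grip_force: 0.0
time: 3.35
ee_pos: [0.5832, -0.2091, 0.1621]
ee_rot: [0.984, 0.177, 0.001, 0.001]
contact_force: [-0.4, -0.8, -0.6]
finger_gap: 0.0437
grip_force: 0.0
time: 3.85
ee_pos: [0.5829, -0.2089, 0.1617]
ee_rot: [0.984, 0.177, 0.001, 0.0]
contact_force: [-0.0, 0.3, 5.4]
finger_gap: 0.0256
grip_force: 59.5
```

```bash
python3 -m jog '[[[0,0,0],[0,0,-0.15],1],[[0,0,0],[0,0,-0.4],1],[[0,0,0],[0,0,-0.65],1],[[0,0,0],[0,0,-0.9],1],[[0,0,0],[0,0,-0.9],1]]' && python3 -m jog '[[[0,0,0],[0,0,0],1],[[0,0,0],[0,0,0],1]]'
python3 - <<'E'
from h import *
st=arm.state();p=arm.snapshot("side");s=p["frame"][100:260,260:440];cv2.imwrite("pics/s2.png",cv2.resize(s,None,fx=3.5,fy=3.5))
for q in ["reader_center","reader_grip","reader_window"]:
    print(q,[(np.round(r["location"],3).tolist(),round(r["conf"],2)) for r in arm.spot_point(p,q)[:2]])
M=R.from_quat(st["ee_rot"])
print((M.inv().apply(np.array([.441,.247,st["ee_pos"][2]])-st["ee_pos"])/.12).round(3))
E
```

```text
time: 4.35
ee_pos: [0.5848, -0.21, 0.2736]
ee_rot: [0.984, 0.177, 0.004, 0.002]
contact_force: [0.4, -0.8, -1.1]
finger_gap: 0.0253
grip_force: 59.0
time: 4.55
ee_pos: [0.5812, -0.2084, 0.266]
ee_rot: [0.984, 0.177, -0.002, -0.001]
contact_force: [0.5, 0.1, -1.2]
finger_gap: 0.0254
grip_force: 59.0
reader_center [([0.578, -0.212, 0.208], 0.82), ([0.464, -0.117, 0.092], 0.65)]
reader_grip [([0.577, -0.212, 0.265], 0.57), ([0.777, -0.103, 0.003], 0.46)]
reader_window [([0.467, -0.118, 0.001], 0.73), ([0.575, -0.204, 0.116], 0.64)]
[ 0.23  -3.964  0.01 ]
```

View pics/s2.png

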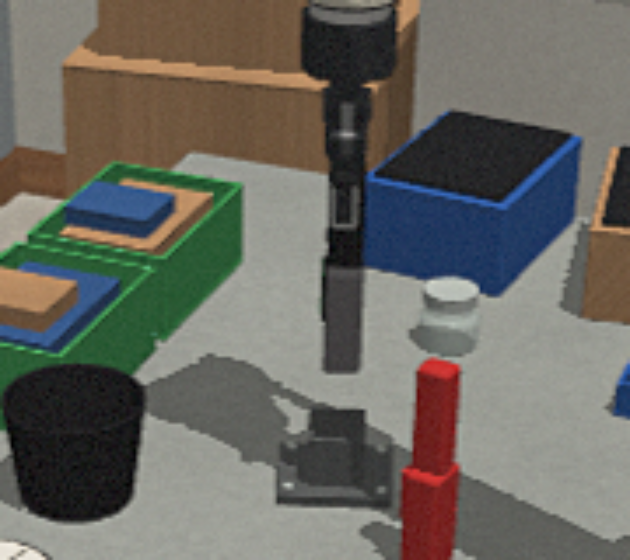

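The side picture shows the reader held upright, with its nose at crop (342,370) well clear of the empty holder at (335,455). Now I carry it across.

```bash
python3 -m jog '[[[0,0,0],[0.08,-0.2,0],1],[[0,0,0],[0.17,-0.5,0],1],[[0,0,0],[0.28,-0.8,0],1],[[0,0,0],[0.35,-1,0],1],[[0,0,0],[0.35,-1,0],1]]' && python3 -m jog '[[[0,0,0.05],[0.08,-0.2,0],1],[[0,0,0.1],[0.17,-0.5,0],1],[[0,0,0.18],[0.28,-0.8,0],1],[[0,0,0.22],[0.35,-1,0],1],[[0,0,0.22],[0.35,-1,0],1]]'
python3 - <<'E'
from h import *
st=arm.state();p=arm.snapshot("wrist");cv2.imwrite("pics/w3.png",p["frame"])
M=R.from_quat(st["ee_rot"]);print(M.as_matrix().round(3),st["ee_pos"])
for q in ["label","recorder","nut","reader_grip","reader_window"]:
    print(q,[(np.round(r["location"],3).tolist(),round(r["conf"],2),proj(p,r["location"],st).tolist()) for r in arm.spot_point(p,q)[:2]])
E
```

```text
time: 5.25
ee_pos: [0.5794, -0.0785, 0.2679]
ee_rot: [0.984, 0.179, -0.001, -0.001]
contact_force: [-0.4, -0.5, -2.0]
finger_gap: 0.0256
grip_force: 59.3
time: 5.75
ee_pos: [0.5771, 0.0477, 0.2681]
ee_rot: [1.0, 0.007, -0.0, -0.0]
contact_force: [0.4, -0.6, -1.9]
finger_gap: 0.0256
grip_force: 59.7
[[ 1.     0.013 -0.001]
 [ 0.013 -1.     0.001]
 [-0.001 -0.001 -1.   ]] [0.5771384  0.04771734 0.26808379]
label [([0.438, 0.246, 0.05], 0.71, [103.0, 354.0])]
recorder [([0.575, -0.211, 0.001], 0.55, [588.0, 206.0])]
nut [([0.55, 0.166, 0.052], 0.71, [180.0, 240.0])]
reader_grip [([0.574, 0.048, 0.267], 0.78, [318.0, 340.0])]
reader_window []
```

View pics/w3.png

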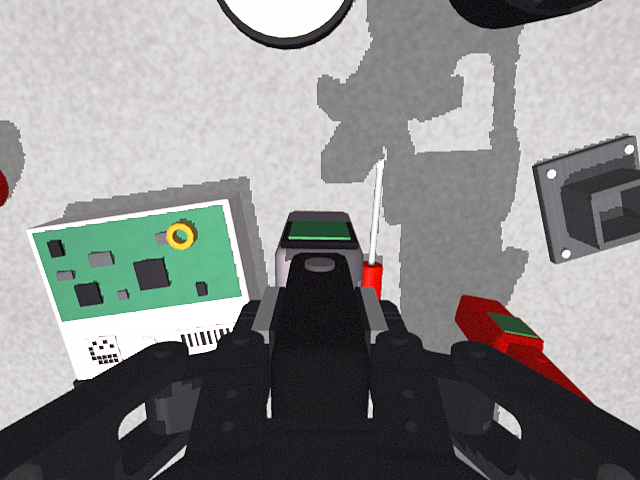

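The dot-code label shows at (103,351), agreeing with the network's (0.439,0.246), and the reader is held straight with its screen forward. I go over the label.

```bash
python3 -m jog '[[[0,0,0],[-0.15,-0.2,0],1],[[0,0,0],[-0.3,-0.45,0],1],[[0,0,0],[-0.5,-0.7,0],1],[[0,0,0],[-0.6,-0.9,0],1],[[0,0,0],[-0.6,-0.9,0],1]]' && python3 -m jog '[[[0,0,0],[-0.15,-0.2,0],1],[[0,0,0],[-0.3,-0.45,0.05],1],[[0,0,0],[-0.45,-0.6,0.1],1],[[0,0,0],[-0.54,-0.76,0.12],1],[[0,0,0],[-0.54,-0.76,0.12],1]]' && python3 -m jog '[[[0,0,0],[0,0,0],1],[[0,0,0],[0,0,0],1],[[0,0,0],[0,0,0],1],[[0,0,0],[0,0,0],1],[[0,0,0],[0,0,0],1]]'
python3 - <<'E'
from h import *
st=arm.state();print(st["ee_pos"],R.from_quat(st["ee_rot"]).as_matrix().round(3),np.round(st["qpos"],2))
for c in ["side","scene"]:
    p=arm.snapshot(c)
    if c=="side": cv2.imwrite("pics/s4.png",cv2.resize(p["frame"][200:380,220:460],None,fx=3,fy=3))
    for q in ["label","reader_window","reader_center"]:
        print(c,q,[(np.round(r["location"],3).tolist(),round(r["conf"],2)) for r in arm.spot_point(p,q)[:2]])
E
```

```text
time: 6.55
ee_pos: [0.5029, 0.154, 0.2688]
ee_rot: [1.0, 0.006, -0.0, -0.001]
contact_force: [0.4, -0.3, -1.5]
finger_gap: 0.0253
grip_force: 60.0
time: 7.05
ee_pos: [0.4377, 0.2436, 0.2538]
ee_rot: [1.0, 0.006, -0.0, -0.0]
contact_force: [1.0, 0.4, -2.8]
finger_gap: 0.0252
grip_force: 60.1
time: 7.55
ee_pos: [0.4388, 0.2426, 0.2544]
ee_rot: [1.0, 0.005, 0.0, 0.0]
contact_force: [-0.4, 1.0, -2.0]
finger_gap: 0.0256
grip_force: 60.1
[0.43876785 0.24259293 0.25435976] [[ 1.    0.01  0.  ]
 [ 0.01 -1.   -0.  ]
 [ 0.    0.   -1.  ]] [ 0.46 -0.07  1.96 -0.    1.25  2.02]
side label [([0.44, 0.245, 0.048], 0.82)]
side reader_window [([0.465, -0.119, 0.001], 0.94), ([0.438, 0.247, 0.104], 0.79)]
side reader_center [([0.468, -0.116, 0.09], 0.66), ([0.436, 0.241, 0.199], 0.58)]
scene label [([0.443, 0.245, 0.057], 0.93), ([0.432, 0.242, 0.099], 0.4)]
scene reader_window [([0.432, 0.242, 0.102], 0.83), ([0.465, -0.116, 0.003], 0.7)]
scene reader_center [([0.466, -0.116, 0.092], 0.84), ([0.44, 0.245, 0.196], 0.76)]
```

View pics/s4.png

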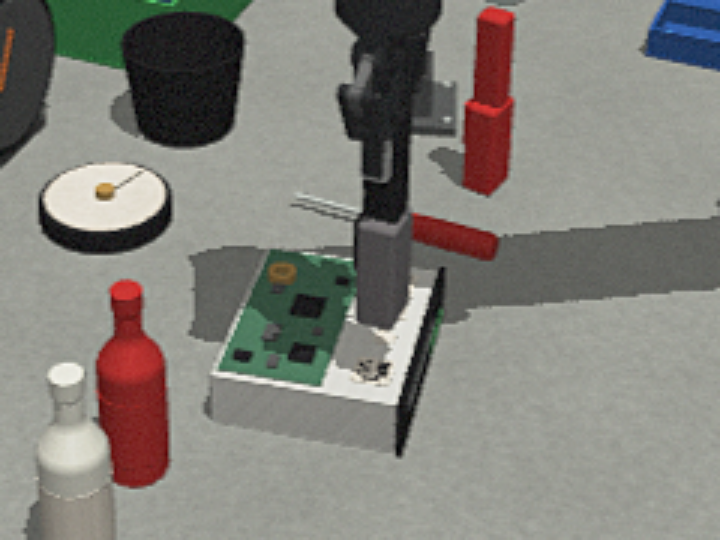

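The side picture shows the nose hanging above the square label (crop (380,325) over (372,370)), and the networks put it within about 5 mm of the axis. I nudge it slightly and hold.

```bash
H='x'; python3 -m jog '[[[0,0,0],[0.02,-0.02,0],1],[[0,0,0],[0.02,-0.02,0],1],[[0,0,0],[0.02,-0.02,0],1],[[0,0,0],[0.02,-0.02,0],1],[[0,0,0],[0.02,-0.02,0],1]]' && python3 -m jog '[[[0,0,0],[0,0,0],1],[[0,0,0],[0,0,0],1],[[0,0,0],[0,0,0],1],[[0,0,0],[0,0,0],1],[[0,0,0],[0,0,0],1]]' && python3 -m jog '[[[0,0,0],[0,0,0],1],[[0,0,0],[0,0,0],1],[[0,0,0],[0,0,0],1],[[0,0,0],[0,0,0],1],[[0,0,0],[0,0,0],1]]' && python3 -m jog '[[[0,0,0],[0,0,0],1],[[0,0,0],[0,0,0],1],[[0,0,0],[0,0,0],1],[[0,0,0],[0,0,0],1],[[0,0,0],[0,0,0],1]]'
python3 -m jog '[[[0,0,0],[0,0,0],1],[[0,0,0],[0,0,0],1],[[0,0,0],[0,0,0],1],[[0,0,0],[0,0,0],1],[[0,0,0],[0,0,0],1]]'
python3 - <<'E'
from workcell import arm
import numpy as np
print(np.round(arm.state()["joint_velocities"],3))
E
```

```text
time: 8.45
ee_pos: [0.4407, 0.2455, 0.2543]
ee_rot: [1.0, 0.006, -0.0, 0.0]
contact_force: [-1.1, 0.8, -1.8]
finger_gap: 0.0255
grip_force: 60.0
time: 8.95
ee_pos: [0.4408, 0.2455, 0.2543]
ee_rot: [1.0, 0.005, 0.0, -0.0]
contact_force: [0.3, -0.5, -2.3]
finger_gap: 0.0251
grip_force: 60.0
time: 9.45
ee_pos: [0.4408, 0.2455, 0.2543]
ee_rot: [1.0, 0.005, 0.0, 0.0]
contact_force: [-0.1, -0.8, -2.2]
finger_gap: 0.0254
grip_force: 60.0
time: 9.95
ee_pos: [0.4408, 0.2455, 0.2543]
ee_rot: [1.0, 0.006, 0.0, -0.0]
contact_force: [0.0, 0.1, -2.6]
finger_gap: 0.0256
grip_force: 60.0
time: 10.45
ee_pos: [0.4408, 0.2455, 0.2543]
ee_rot: [1.0, 0.006, -0.0, -0.0]
contact_force: [0.4, -0.1, -1.1]
finger_gap: 0.0255
grip_force: 60.0
[ 0.001  0.001  0.    -0.     0.002 -0.001]
```

```bash
python3 -m jog '[[[0,0,0],[0,0,-0.15],1],[[0,0,0],[0,0,-0.4],1],[[0,0,0],[0,0,-0.7],1],[[0,0,0],[0,0,-1],1],[[0,0,0],[0,0,-1],1]]' && python3 -m jog '[[[0,0,0],[0.1,0.2,-0.05],1],[[0,0,0],[0.2,0.5,-0.1],1],[[0,0,0],[0.4,0.8,-0.2],1],[[0,0,0],[0.5,1,-0.2],1],[[0,0,0],[0.5,1,-0.2],1]]' && python3 -m jog '[[[0,0.05,0],[0,0.1,0],1],[[0,0.12,0],[0,0.2,0],1],[[0,0.2,0],[0,0.3,0],1],[[0,0.25,0],[0,0.4,0],1],[[0,0.25,0],[0,0.4,0],1]]'
python3 - <<'E'
from h import *
st=arm.state();print(R.from_quat(st["ee_rot"]).as_matrix().round(3),np.round(st["qpos"],2))
E
```

```text
time: 10.95
ee_pos: [0.4432, 0.2467, 0.3811]
ee_rot: [1.0, 0.006, 0.005, -0.003]
contact_force: [1.7, 0.5, -1.1]
finger_gap: 0.0254
grip_force: 60.2
time: 11.45
ee_pos: [0.5033, 0.1233, 0.3974]
ee_rot: [1.0, 0.003, -0.0, 0.001]
contact_force: [0.2, 0.5, -0.7]
finger_gap: 0.0254
grip_force: 60.1
time: 11.95
ee_pos: [0.4997, 0.0778, 0.3961]
ee_rot: [0.981, 0.005, 0.194, -0.001]
contact_force: [-0.7, 0.6, -2.0]
finger_gap: 0.0256
grip_force: 60.2
[[ 0.925  0.011  0.381]
 [ 0.01  -1.     0.004]
 [ 0.381 -0.    -0.925]] [ 0.14 -0.37  1.99 -0.05  1.14  1.71]
```

Tilting the right way, with the nose swinging forward; another 22.5° to go.

```bash
python3 -m jog '[[[0,0.05,0],[0,0,0],1],[[0,0.12,0],[0,0,0],1],[[0,0.2,0],[0,0,0],1],[[0,0.25,0],[0,0,0],1],[[0,0.25,0],[0,0,0],1]]' && python3 -m jog '[[[0,0,0],[0,0,0],1],[[0,0,0],[0,0,0],1],[[0,0,0],[0,0,0],1],[[0,0,0],[0,0,0],1],[[0,0,0],[0,0,0],1]]'
python3 - <<'E'
from h import *
st=arm.state();print(R.from_quat(st["ee_rot"]).as_matrix().round(3),np.round(st["qpos"],2),np.round(st["joint_velocities"],3))
p=arm.snapshot("side");cv2.imwrite("pics/s5.png",cv2.resize(p["frame"][60:400,160:480],None,fx=1.7,fy=1.7))
for q in ["reader_center","reader_window","reader_grip","nut","screwdriver_grip","dial","drum","cleaner","jar"]:
    print(q,[(np.round(r["location"],3).tolist(),round(r["conf"],2)) for r in arm.spot_point(p,q)[:2]])
E
```

```text
time: 12.45
ee_pos: [0.5003, 0.0789, 0.3942]
ee_rot: [0.925, 0.006, 0.38, -0.002]
contact_force: [-0.5, 0.3, -3.4]
finger_gap: 0.0256
grip_force: 60.3
time: 12.95
ee_pos: [0.503, 0.0781, 0.3985]
ee_rot: [0.924, 0.005, 0.382, -0.002]
contact_force: [0.9, -0.6, -1.7]
finger_gap: 0.0256
grip_force: 60.3
[[ 0.707  0.011  0.707]
 [ 0.007 -1.     0.008]
 [ 0.707 -0.    -0.707]] [ 0.18 -0.59  2.24 -0.19  0.73  1.83] [-0.002 -0.006  0.007 -0.002 -0.004 -0.   ]
reader_center [([0.466, -0.117, 0.09], 0.78), ([0.543, 0.078, 0.356], 0.77)]
reader_window [([0.604, 0.082, 0.291], 0.97), ([0.47, -0.12, 0.001], 0.62)]
reader_grip [([0.499, 0.077, 0.396], 0.61), ([0.463, -0.116, 0.153], 0.61)]
nut [([0.557, 0.163, 0.052], 0.48), ([0.578, -0.21, 0.002], 0.47)]
screwdriver_grip [([0.482, 0.001, 0.012], 0.55)]
dial [([0.77, 0.077, -0.0], 0.88)]
drum [([0.777, -0.099, 0.0], 0.85)]
cleaner [([0.574, 0.466, -0.003], 0.89), ([0.589, 0.365, -0.002], 0.61)]
jar [([0.569, -0.498, 0.005], 0.6)]
```

View pics/s5.png

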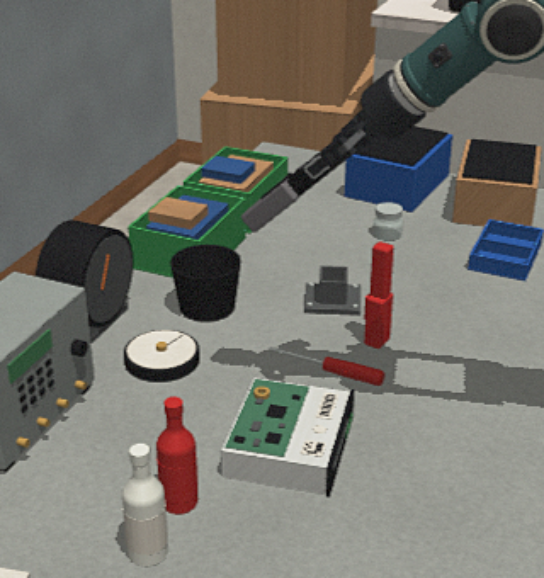

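The picture shows the reader leaning at 45°, nose forward at crop (250,222) and measured about 0.29 m up, with every bystander in place. I hand in.

```bash
python3 -m jog '[[[0,0,0],[0,0,0],1],[[0,0,0],[0,0,0],1],[[0,0,0],[0,0,0],1],[[0,0,0],[0,0,0],1],[[0,0,0],[0,0,0],1]]' && python3 -c "
from workcell import arm
print(arm.job_done())"
```

```text
time: 13.95
ee_pos: [0.5026, 0.0781, 0.3983]
ee_rot: [0.924, 0.005, 0.383, -0.002]
contact_force: [-0.6, -0.9, -2.1]
finger_gap: 0.0256
grip_force: 60.3
the job is handed in; nothing more can be done
None
```

The job is handed in (no verdict came back): the reader was drawn out, held still for over 2 s about 5 cm above the square label, then turned to 45° with its screen up and to the far side, nose about 0.29 m above the bench, with no bystander seen to move.

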